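# Unlock the mounting fixture and show the polished specimen to the inspection camera

## Task

Put the steel key fully into the square socket in the middle of the round specimen fixture, turn it anticlockwise as far as it goes so that the three clamp arms swing off the specimens, and leave the key in there. Then take out the widest of the three black specimen mounts, leaving the other two in their cups, and hold it in the air with its polished underside squarely facing the tilted inspection camera, centred in front of the lens and 80 mm from the camera's front face, without touching the camera. Finish while still holding it there, steady.

Things in the scene. Friction and masses are not known exactly. Their poses are not given: they have to be found in the camera images.
- key: Steel key upright in a grey 52 mm square, 40 mm high rest block. Origin on its axis under the collar, z up. Below it: 10 mm square shank (sides along key x, y), 20 mm, then a 7 mm square tip, 6 mm; loose in the block's 13 mm hole, collar resting on the block. Above: collar 20 mm dia to 4 mm, neck, flat handle from 10 to 34 mm, 34 mm wide along x, 9 mm thick along y. 60 g.
- lock_socket (a point): Centre of the mouth of the square socket in the top of the steel lock hub (40 mm across), at the centre of the fixture, 62 mm above the table. Socket 11.2 mm square with a 2 mm chamfer, 28 mm deep, sides along this point's x and y, z up. Turns with the lock. The key fits in any quarter turn and is home when its collar rests on the hub.
- lock (a joint): Turn of hub and clamp arms, rad, growing anticlockwise seen from above. Starts at 0 to 0.2 (arms over the mounts, blocking them), stops at 1.05 (arms midway between mounts). About 0.1 N m of friction; stays where left. The key has about 0.12 rad of play in the socket either way and must turn that much farther.
- fixture: Fixed round steel specimen fixture, base plate 200 mm dia, 12 mm thick, on a black foot 236 mm dia, 6 mm thick; origin at the centre of its underside, on the table, on the lock's axis. Three cups 120 degrees apart hold the mounts. Three clamp arms on the hub, 11 mm wide, reach 60 mm from the axis, 44 to 50 mm above the table.
- mount_wide: The mount to show: upright black resin cylinder, 40 mm dia, 30 mm tall, about 80 g. Origin at the centre of its underside, the polished face; z along its axis from face to top. It stands 12 to 42 mm above the table, 65 mm from the lock's axis, in a cup 44 mm wide inside, 50 mm outside, rim 21 mm above the table.
- mount_wide_top (a point): Centre of the top of the wide mount, 30 mm above its underside.
- mount_a: A narrower black mount, 30 mm dia, 30 mm tall, in another cup 62 mm from the lock's axis; stays there. Origin at the centre of its underside.
- mount_b: Another such 30 mm mount in the third cup; stays there. Origin at the centre of its underside.
- camera_head: Inspection camera: black tube, 48 mm dia, with a white ring light, 72 mm dia, around the lens, on a fixed grey base. Origin at the centre of the ring light's front face, 112 mm above the table; z is the optical axis, out of the lens, 30 degrees from vertical, leaning towards the robot's side (-x, within 0.35 rad). Nothing of the camera is in front of this face.
There are look-alikes about, which are no part of the job. What is shaped like the mount_wide but blue is not meant.

How it is judged (in metres and radians):
On the way, in this order (a step that is already met when the one before it is completed fails the run):
1. the key is home in the lock's socket, the lock not yet turned (horizontal distance between key and lock_socket below 0.004 m and z of key in the frame of lock_socket below 0.005 m and angle between key's own z axis and vertical below 0.12 rad and value of joint lock below 0.4 rad), for 0.1 s.
2. the lock is turned to its stop by the gripped key (horizontal distance between key and lock_socket below 0.004 m and z of key in the frame of lock_socket below 0.005 m and angle between key's own z axis and vertical below 0.12 rad and value of joint lock above 0.95 rad and contact force between the fingers and key above 1 N), for 0.1 s.
3. the wide mount is lifted clear of its cup in the gripper (height (world z) of mount_wide above 0.05 m and contact force between the fingers and mount_wide above 1 N), for 0.2 s.
At the end, for the whole second after the job is handed in: The fingers alone hold the wide mount still, polished face to the lens: face centre within 8 mm of the optical axis each way, 80 +-8 mm from the camera's front face, axes within 8 degrees; lock open (over 0.9 rad), key home in it; other two mounts within 15 mm of their start (x of mount_wide in the frame of camera_head between -0.008 and 0.008 m and y of mount_wide in the frame of camera_head between -0.008 and 0.008 m and z of mount_wide in the frame of camera_head between 0.072 and 0.088 m and z of mount_wide_top in the frame of camera_head above 0.09 m and angle between the z axis of mount_wide and the z axis of camera_head, either way round below 0.14 rad and contact force between the fingers and mount_wide above 1 N and contact force between mount_wide and camera_head below 0.2 N and linear speed of mount_wide below 0.02 m/s and angular speed of mount_wide below 0.2 rad/s and value of joint lock above 0.9 rad and horizontal distance between key and lock_socket below 0.004 m and z of key in the frame of lock_socket below 0.005 m and angle between key's own z axis and vertical below 0.12 rad and distance of each of mount_a, mount_b from where it was at the start of the episode below 0.015 m); the arm keeps its last pose, push and grip.
It fails at once if the mount touches the camera (contact force between mount_wide and camera_head above 0.5 N).
It fails at once if one of the other two mounts is moved out of its cup (not (distance of mount_a from where it was at the start of the episode below 0.015 m) or not (distance of mount_b from where it was at the start of the episode below 0.015 m)).
It also fails if it takes over 72 s, if anything falls off the work surface, if the arm or the gripper's body presses on something with over 40 N, if the wrist force passes 120 N, or if a joint passes its speed limit or range.

## Robot

A 6-joint arm with a two-finger parallel gripper is mounted at the origin on the work surface. World frame = base frame: x ahead of the robot, y to its left, z up, the work surface at z = 0. Lengths are in mm, angles in rad, forces in N, time in s.
With the tool pointing down it reaches from about 325 to 1000 mm from the base axis. Payload 5.1 kg.
Tool frame: the origin (TCP) lies between the finger pads; the fingertips stand 11 mm ahead of it and the grasp point (between the pads) lies 8 mm behind it; z points along the fingers, y is the direction in which the jaws open and shut (so a half turn about z gives the same grasp; the last joint's range is limited). The gripper opens to 85 mm and grips with 20 to 120 N. Pads are 22 mm wide; open, the fingers measure 114 mm over their backs; the gripper's body (76 mm by 85 mm) begins 54 mm behind the grasp point. The pads swing forward as they close: fully open they stand 13 mm farther back than shut.
Start: joints at [-1.211, 0.124, 1.65, -0, 1.367, -0.083], TCP at [278.474, -587.314, 242.322] pointing down, gripper open.
Joint ranges: [-2.61, 2.61], [-1.02, 2.33], [0.03, 2.71], [-1.35, 4.49], [0.32, 2.68], [-2.91, 2.91]. Speed limits (rad/s): [2.57, 2.57, 3.14, 3.14, 3.14, 3.14].

## Interface

Orientations are given as [roll, pitch, yaw] about the fixed x, y, z axes, in that order (R = Rz(yaw) Ry(pitch) Rx(roll)).
In Python, from bench import * gives the robot as it stands. The module is installed in compiled form; this text tells all that it offers.
- The arm moves only by the tool play_rows, never from a script. Its argument "series" is a list of rows, each an object with "xyz": the shift along the tool's x, y, z as a fraction of full scale, a list of three; "twist": the turn, a rotation vector about the tool's x, y, z as a fraction of full scale, a list of three; "claw": the closure, from 0 (fully open) to 1 (shut). A call has 1 to 20 rows; each row is the pose to reach, as a shift and turn from the pose measured when the call began, along the tool's axes at that moment, turning the shorter way round; what a row does not reach only later rows make up. Full scale, the value 1, is 40 cm for a shift and 180 degrees for a turn. A row lasts 1/8 s, in which the tool goes at most 62.5 mm and 10.7 degrees, less where a joint would pass 70% of its speed; a pose out of reach is approached as far as the arm can. A call with a number of a shift or a turn outside -1 to 1 is refused whole. A call with a gripper value outside its range is refused whole. The fingers move at their own pace and stop on an object; "newtons" is the grip in N (left out, the last holds). Time passes only in rows, so rows that repeat a pose let the fingers close. It gives the time, the measured TCP pose, the force and the opening at its end, in the units of the state.
- sense(): the state, without advancing time (a new reading comes with each control period).
- capture(name): name is "scene" or "top" or "wrist"; returns a dict with "img" (400x640x3 uint8, red, green, blue), "z_map" (400x640 float32, mm along the optical axis (not along the pixel's ray), 0 where there is no reading), "fx", "fy", "cx", "cy" (pixels), "pose" (4x4, takes a point from camera to world coordinates). Camera axes: x right, y up, looking along -z (the intrinsics and any distortion apply to the point x, -y, -z); pixel columns grow to the right and rows downward; lengths in mm; the calibration is good to about 2 mm. A picture is of the moment at which its call begins.
- finish_job(): hands the job in, once; it reports no verdict.
The state is a dict: "time": time; "joint_pos": joint angles; "joint_vel": joint speeds; "effort": joint torques, N m; "position": TCP position; "orientation": TCP orientation; "contact_force": force on the tool from outside, world axes, zero at the start; "torque": the same for the moment, N m; "opening": finger opening in mm.
Only numpy, scipy, OpenCV 4.12 (cv2) and the standard library are available. Lean on these libraries where they do the work, as an engineer would, in place of code of your own. Each camera call takes 0.05 s, during which the arm holds its last target.

## Working session

There is one attempt and no reset: what is moved stays moved. The work goes in short steps, Python scripts to look and compute and a tool call to move; the robot and the scene stay as the last step left them, time stands still between calls to the robot, and variables do not carry over. Pictures are saved under pics/ and viewed, and the job is handed in when it is done.

Besides the shell and the picture viewer there is one more tool, called after "Request:" as a command line: name --argument value ..., lists and objects as JSON in quotes. play_rows: Moves the arm, as the interface text tells. Shift numbers are shares of 40 cm and turn numbers shares of 180 degrees, none past 1 either way. Its arguments: {"type":"object","properties":{"series":{"type":"array","items":{"type":"object","properties":{"xyz":{"type":"array","items":{"type":"number"}},"twist":{"type":"array","items":{"type":"number"}},"claw":{"type":"number"}}}},"newtons":{"type":"number"}},"required":["series"]}

```bash
mkdir -p pics; cat > h.py <<'E'
from bench import *
import numpy as np, cv2
from scipy.spatial.transform import Rotation as R
def snap(n,f):
    c=capture(n); cv2.imwrite('pics/'+f+'.png',cv2.cvtColor(c['img'],cv2.COLOR_RGB2BGR)); np.savez('pics/'+f+'.npz',**c); return c
def load(f):
    return dict(np.load('pics/'+f+'.npz'))
def ray(c,u,v):
    d=np.array([(u-c['cx'])/c['fx'],-(v-c['cy'])/c['fy'],-1.0]); P=c['pose']
    return P[:3,3],P[:3,:3]@d
def onz(c,u,v,z):
    o,d=ray(c,u,v); return o+d*(z-o[2])/d[2]
def pt(c,u,v):
    z=c['z_map'][int(v),int(u)]; o,d=ray(c,u,v); return o+d*z
def cloud(c):
    v,u=np.mgrid[0:400,0:640]; z=c['z_map']
    d=np.stack([(u-c['cx'])/c['fx'],-(v-c['cy'])/c['fy'],-np.ones_like(z)],-1)*z[...,None]
    return d@c['pose'][:3,:3].T+c['pose'][:3,3]
def proj(c,p):
    q=c['pose'][:3,:3].T@(np.array(p)-c['pose'][:3,3]); return c['cx']+c['fx']*q[0]/-q[2], c['cy']-c['fy']*q[1]/-q[2]
E
python3 - <<'E'
from h import *
s=sense(); print(s)
for n in['scene','top','wrist']:
    c=snap(n,n+'0'); print(n,c['fx'],c['fy'],c['cx'],c['cy'],c['pose'].round(3).tolist(),[k for k in c])
E
```

```text
{'time': 0.0, 'joint_pos': array([-1.21059406e+00,  1.24498434e-01,  1.65170118e+00, -1.01657721e-06,
        1.36746595e+00, -8.25814781e-02]), 'joint_vel': array([-0.0019513 , -0.00071682, -0.00082478,  0.00041935,  0.00151287,
       -0.0002672 ]), 'effort': array([-2.96592880e-04, -4.23618650e+01, -3.65450335e+01, -1.33994362e-06,
        7.03542551e-03,  2.49222893e-05]), 'position': array([ 278.27205035, -586.76811171,  241.04123364]), 'orientation': array([-3.13952673e+00, -1.69997585e-04,  4.42783776e-01]), 'contact_force': array([-0.85318665, -0.21263207,  0.23064876]), 'torque': array([-0.00832637, -0.01337503, -0.03850774]), 'opening': 85.28604785167077}
scene 488.3578662254591 488.3578662254591 317.7144225949676 201.02143199633468 [[-0.411, -0.598, 0.688, 1174.234], [0.912, -0.272, 0.309, 325.543], [0.003, 0.754, 0.656, 729.446], [0.0, 0.0, 0.0, 1.0]] ['img', 'z_map', 'fx', 'fy', 'cx', 'cy', 'pose']
top 451.03009036307014 451.03009036307014 320.516832795106 191.8990337551344 [[0.011, 0.997, -0.082, 415.995], [-1.0, 0.009, -0.018, -11.417], [-0.017, 0.082, 0.996, 1084.872], [0.0, 0.0, 0.0, 1.0]] ['img', 'z_map', 'fx', 'fy', 'cx', 'cy', 'pose']
wrist 309.6502036880975 309.6502036880975 314.7272969133127 201.15587183246097 [[0.429, 0.859, 0.279, 350.035], [-0.903, 0.409, 0.131, -552.759], [-0.002, -0.308, 0.951, 372.68], [0.0, 0.0, 0.0, 1.0]] ['img', 'z_map', 'fx', 'fy', 'cx', 'cy', 'pose']
```

View pics/scene0.png

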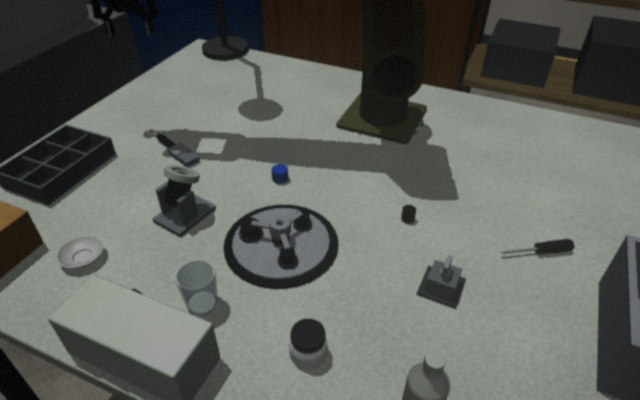

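View pics/top0.png

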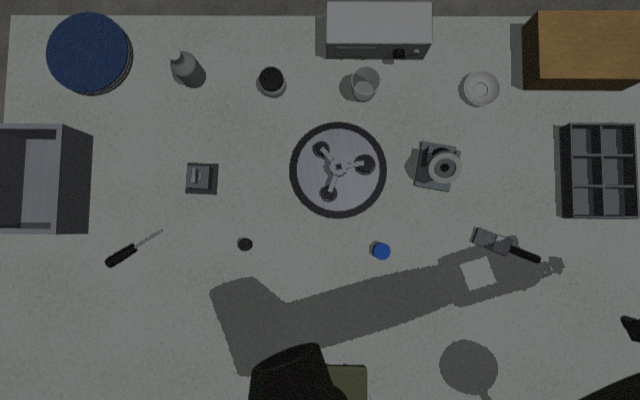

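View pics/wrist0.png

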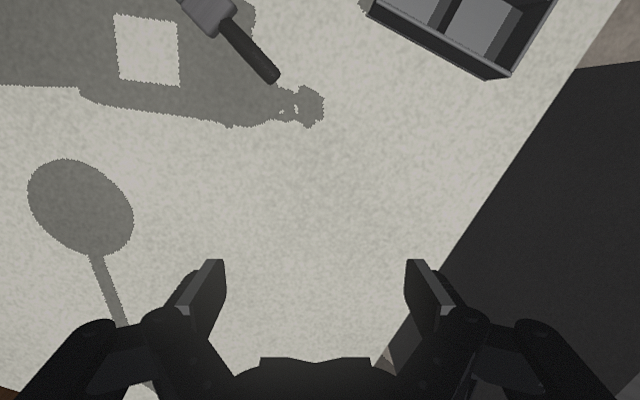

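Top view: key block at (202,178), fixture at (338,169), inspection camera at (445,167), and blue decoy at (381,251). In the scene view they're at (445,275), (281,245) and (182,190). I'll zoom in.

```bash
python3 - <<'E'
from h import *
c=load('top0'); im=cv2.cvtColor(c['img'],cv2.COLOR_RGB2BGR)
def crop(im,x0,y0,w,h,k): return cv2.convertScaleAbs(cv2.resize(im[y0:y0+h,x0:x0+w],None,fx=k,fy=k,interpolation=cv2.INTER_CUBIC),alpha=1.6)
a=crop(im,280,115,180,110,4); cv2.imwrite('pics/z1.png',a)
b=crop(im,180,155,45,45,8)
s=load('scene0'); si=cv2.cvtColor(s['img'],cv2.COLOR_RGB2BGR)
d=crop(si,410,245,65,65,6)
e=crop(si,145,155,80,80,5)
H=400
cv2.imwrite('pics/z2.png',np.hstack([cv2.resize(x,(260,260)) for x in (b,d,e)]))
for n,(u,v) in dict(key=(196,175),blk=(212,188),fix=(338,169),rim=(300,190),cam=(452,150)).items():
    p=pt(c,u,v); print(n,p.round(1))
print(onz(c,338,169,0).round(1))
E
```

```text
key [535.9 291.7  66.7]
blk [511.7 269.8   6.4]
fix [552.9 -32.3  62.5]
rim [509.1  57.6   3.6]
cam [ 607.  -304.5   16.6]
[561.3 -33.6   0. ]
```

View pics/z1.png

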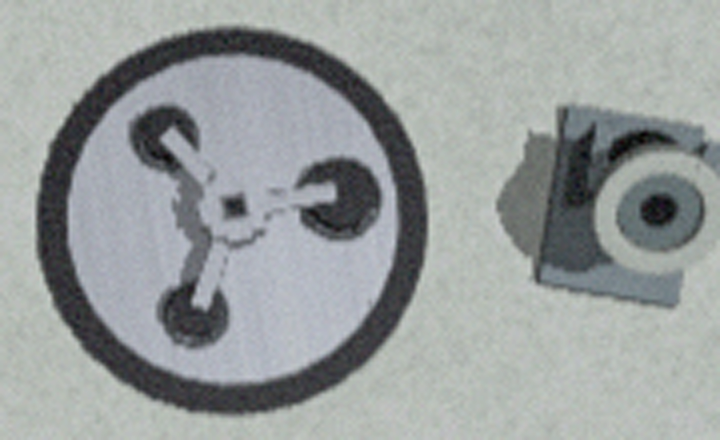

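View pics/z2.png

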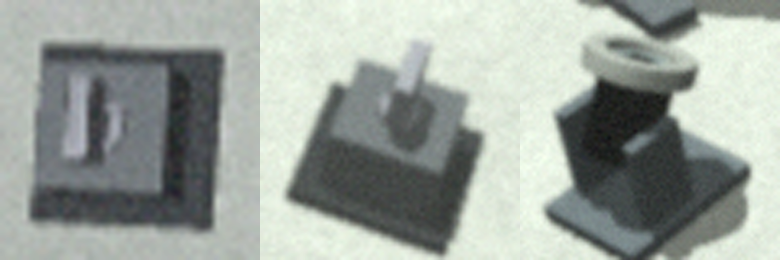

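```bash
cat >> h.py <<'E'
def crop(im,x0,y0,w,h,k,al=1.6): return cv2.convertScaleAbs(cv2.resize(im[y0:y0+h,x0:x0+w],None,fx=k,fy=k,interpolation=cv2.INTER_CUBIC),alpha=al)
E
python3 - <<'E'
from h import *
for n in['top0','scene0']:
    c=load(n); P=cloud(c); ok=c['z_map']>0
    x,y,z=P[...,0],P[...,1],P[...,2]
    m=ok&(abs(x-530)<60)&(abs(y-290)<60)
    k=m&(z>56)&(z<90); q=P[k]; print(n,'key',len(q),q.mean(0),np.sort(z[k])[-5:])
    r=cv2.minAreaRect(q[:,:2].astype(np.float32)); print(r)
    t=m&(abs(z-40)<5); q=P[t]; print('block',len(q),np.median(q,0),cv2.minAreaRect(q[:,:2].astype(np.float32)))
    # foot: dark
    g=cv2.cvtColor(c['img'],cv2.COLOR_RGB2GRAY)
    print('g',g[169,296] if n=='top0' else 0)
    m=ok&(abs(x-552)<140)&(abs(y+32)<140)&(z<12)&(g<75); m=m&(z>-6)
    M=m.astype(np.uint8); cs,_=cv2.findContours(M,cv2.RETR_EXTERNAL,cv2.CHAIN_APPROX_NONE); ct=max(cs,key=cv2.contourArea)[:,0]
    w=np.array([onz(c,u,v,6) for u,v in ct]); 
    A=np.c_[2*w[:,:2],np.ones(len(w))]; s=np.linalg.lstsq(A,(w[:,:2]**2).sum(1),rcond=None)[0]
    print('foot',s[:2],np.sqrt(s[2]+s[:2]@s[:2]))
    # camera ring
    m=ok&(abs(x-560)<90)&(abs(y+260)<100)&(z>85)&(z<145)
    q=P[m]; 
    if len(q): print('cam',len(q),q.mean(0),q.min(0),q.max(0))
    ring=m&(g>130); q=P[ring]; print('ring',len(q),q.mean(0) if len(q) else '')
    if len(q)>20:
        u_,s_,v_=np.linalg.svd(q-q.mean(0),full_matrices=False); print('normal',v_[2],s_, np.degrees(np.arccos(abs(v_[2][2]))))
    # key socket shadow
    m=ok&(np.hypot(x-552,y+32)<24)&(z>58)&(z<68); print('hub',np.median(P[m],0),P[m].mean(0),m.sum())
E
```

```text
top0 key 93 [535.79874038 295.04187831  71.84844204] [77.45370792 77.63059066 77.7405849  78.4561787  78.49439614]
((536.1742553710938, 296.62249755859375), (10.004137992858887, 33.984527587890625), 87.91837310791016)
block 387 [533.95287691 290.46576822  40.74188043] ((536.5936889648438, 296.75909423828125), (53.5134162902832, 52.350528717041016), 88.59339141845703)
g 45
foot [559.40563538 -32.01954174] 116.43015850294708
cam 876 [ 553.89817768 -261.49569189  111.02837805] [ 521.34690921 -298.58873063   86.24490894] [ 590.10133334 -226.17746666  132.21183505]
ring 0 
hub [557.55079252 -32.35705827  63.0980409 ] [557.95197978 -32.35999258  62.98502397] 196
scene0 key 106 [543.47497244 296.99689337  69.42040709] [74.16480863 74.18987053 74.36775948 74.61094939 74.7710316 ]
((539.0956420898438, 296.9017333984375), (8.8371000289917, 36.36241149902344), 87.90143585205078)
block 565 [544.12057538 299.29189196  38.24999023] ((539.462158203125, 296.835693359375), (51.92398452758789, 54.240234375), 87.71077728271484)
g 0
foot [566.0177299  -29.80938182] 116.82833254967923
cam 696 [ 570.05476016 -256.12332588  105.22599227] [ 524.59942554 -296.51833528   85.2278782 ] [ 596.56757444 -225.39455935  127.81758548]
ring 3 [ 552.23085012 -277.76835152  110.02508868]
hub [558.94843735 -32.64829853  59.85638908] [559.07102789 -31.84029593  59.96435233] 151
```

```bash
cat >> h.py <<'E'
def tgt(p,Rm=None,yaw=None):
    s=sense(); R0=R.from_euler('xyz',s['orientation'])
    if yaw is not None: Rm=R.from_euler('xyz',[np.pi,0,yaw])
    d=R0.inv().apply(np.array(p)-s['position'])/400
    w=(R0.inv()*Rm).as_rotvec()/np.pi if Rm is not None else np.zeros(3)
    print('xyz',d.round(4).tolist(),'twist',w.round(4).tolist(),'rows>=',np.ceil(max(np.linalg.norm(d)*400/62.5,np.linalg.norm(w)*180/10.7)))
def st():
    s=sense(); print('t',round(s['time'],2),s['position'].round(1),s['orientation'].round(3),'F',s['contact_force'].round(1),'T',s['torque'].round(2),'op',round(s['opening'],1)); return s
E
python3 - <<'E'
from h import *
tgt([420,-140,240],yaw=0.2)
tgt([538,297,160],yaw=-0.035)
E
```

```text
xyz [0.7987, -0.8577, 0.0049] twist [-0.0005, 0.0, 0.0773] rows>= 8.0
xyz [1.5333, -1.7182, 0.2063] twist [-0.0005, 0.0001, 0.1521] rows>= 15.0
```

Request:
play_rows --series '[{"xyz": [0.8,-0.858,0.0],"twist": [0,0,0.077],"claw": 0},{"xyz": [0.8,-0.858,0.0],"twist": [0,0,0.077],"claw": 0},{"xyz": [0.8,-0.858,0.0],"twist": [0,0,0.077],"claw": 0},{"xyz": [0.8,-0.858,0.0],"twist": [0,0,0.077],"claw": 0},{"xyz": [0.8,-0.858,0.0],"twist": [0,0,0.077],"claw": 0},{"xyz": [0.8,-0.858,0.0],"twist": [0,0,0.077],"claw": 0},{"xyz": [0.8,-0.858,0.0],"twist": [0,0,0.077],"claw": 0},{"xyz": [0.8,-0.858,0.0],"twist": [0,0,0.077],"claw": 0},{"xyz": [0.8,-0.858,0.0],"twist": [0,0,0.077],"claw": 0}]'

```text
time: 1.27
position: [420.6, -137.8, 241.7]
orientation: [-3.14, 0.0, 0.205]
contact_force: [0.8, -0.2, 0.2]
opening: 85.4
```

```bash
python3 - <<'E'
from h import *
st(); snap('wrist','w1')
tgt([500,297,190],yaw=-0.035)
E
```

```text
t 1.27 [ 420.6 -137.8  241.7] [-3.14   0.     0.205] F [ 0.8 -0.2  0.2] T [ 0.07 -0.03  0.01] op 85.4
xyz [0.415, -1.0272, 0.1305] twist [-0.0004, 0.0003, 0.0758] rows>= 8.0
```

View pics/w1.png

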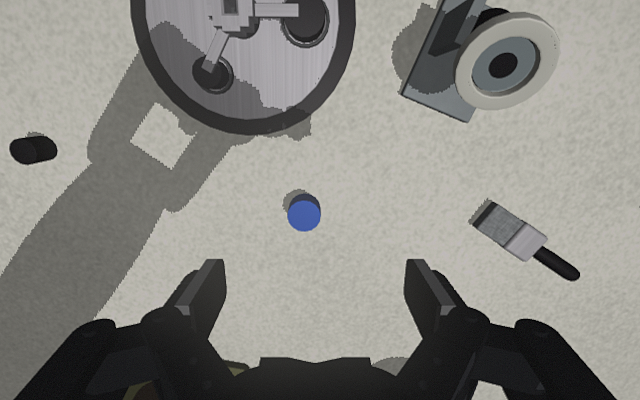

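Request:
play_rows --series '[{"xyz": [0.41,-1.0,0.12],"twist": [0,0,0.076],"claw": 0},{"xyz": [0.41,-1.0,0.12],"twist": [0,0,0.076],"claw": 0},{"xyz": [0.41,-1.0,0.12],"twist": [0,0,0.076],"claw": 0},{"xyz": [0.41,-1.0,0.12],"twist": [0,0,0.076],"claw": 0},{"xyz": [0.41,-1.0,0.12],"twist": [0,0,0.076],"claw": 0},{"xyz": [0.41,-1.0,0.12],"twist": [0,0,0.076],"claw": 0.0},{"xyz": [0.41,-1.0,0.12],"twist": [0,0,0.076],"claw": 0.0},{"xyz": [0.41,-1.0,0.12],"twist": [0,0,0.076],"claw": 0.0},{"xyz": [0.41,-1.0,0.12],"twist": [0,0,0.076],"claw": 0.0}]'

```text
time: 2.45
position: [500.6, 285.0, 193.6]
orientation: [3.142, 0.002, -0.036]
contact_force: [0.4, 0.2, 0.3]
opening: 85.6
```

```bash
python3 - <<'E'
from h import *
st(); c=snap('wrist','w2')
P=cloud(c);ok=c['z_map']>0;x,y,z=P[...,0],P[...,1],P[...,2]
m=ok&(abs(x-540)<60)&(abs(y-297)<50)
for lo,hi in((68,82),(36,43)):
    q=P[m&(z>lo)&(z<hi)]; print(len(q),q.mean(0) if len(q) else 0,cv2.minAreaRect(q[:,:2].astype(np.float32)) if len(q) else 0)
E
```

```text
t 2.45 [500.6 285.  193.6] [ 3.142e+00  2.000e-03 -3.600e-02] F [0.4 0.2 0.3] T [-0.   -0.06  0.02] op 85.6
476 [537.30315013 297.89668543  73.77643161] ((536.482421875, 298.1728210449219), (8.986961364746094, 34.30632781982422), 87.5158462524414)
2562 [538.06203254 297.94078359  40.02190636] ((536.1962280273438, 298.1455078125), (51.991615295410156, 51.911415100097656), 87.84782409667969)
```

View pics/w2.png

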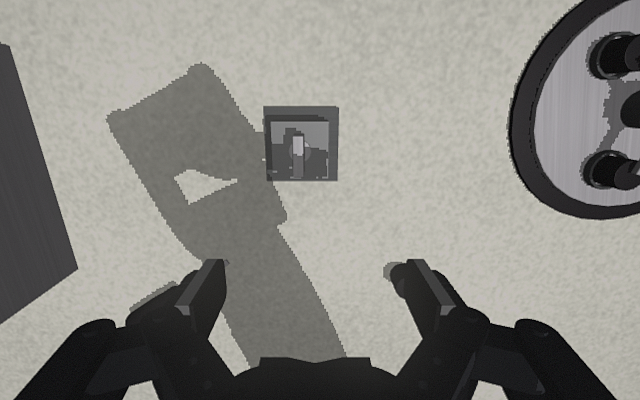

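```bash
python3 - <<'E'
from h import *
c=load('w2'); s=st(); P=cloud(c); Rt=R.from_euler('xyz',s['orientation'])
Q=Rt.inv().apply((P-s['position']).reshape(-1,3)).reshape(P.shape)
for u,v in[(215,263),(220,275),(205,262),(222,300),(190,300),(412,263),(185,312)]: print(u,v,c['z_map'][v,u],Q[v,u].round(1))
m=(c['z_map']>0)&(c['z_map']<200)&(abs(Q[...,0])<40); print(np.percentile(Q[m][:,2],[90,99,99.9]), Q[m].max(0))
tgt([536.5,298.2,110],yaw=-0.041); tgt([536.5,298.2,61],yaw=-0.041)
E
```

```text
t 2.5 [500.7 284.5 193.9] [-3.141e+00  1.000e-03 -3.700e-02] F [-0.6 -0.6  0.2] T [ 0.04 -0.02  0.01] op 85.2
215 263 136.8189 [ 10.9 -45.   -9.4]
220 275 139.63776 [  4.4 -43.7  -8.6]
205 262 138.44792 [ 10.5 -50.   -7.9]
222 300 142.43173 [ -8.  -43.6  -9.7]
190 300 111.43562 [ 10.9 -45.9 -36.1]
412 263 136.15771 [ 11.4  41.8 -10. ]
185 312 108.73187 [  8.6 -46.5 -39.7]
[-30.85404769  -7.51869196  -2.60609891] [20.99265969 74.17048405 -0.75729662]
xyz [0.0886, -0.0376, 0.2097] twist [-0.0001, 0.0004, 0.0013] rows>= 2.0
xyz [0.0887, -0.0376, 0.3322] twist [-0.0001, 0.0004, 0.0013] rows>= 3.0
```

Request:
play_rows --newtons 60 --series '[{"xyz": [0.0887,-0.0376,0.21],"twist": [0,0,0.001],"claw": 0},{"xyz": [0.0887,-0.0376,0.26],"twist": [0,0,0.001],"claw": 0},{"xyz": [0.0887,-0.0376,0.334],"twist": [0,0,0.001],"claw": 0},{"xyz": [0.0887,-0.0376,0.334],"twist": [0,0,0.001],"claw": 0},{"xyz": [0.0887,-0.0376,0.334],"twist": [0,0,0.001],"claw": 1},{"xyz": [0.0887,-0.0376,0.334],"twist": [0,0,0.001],"claw": 1},{"xyz": [0.0887,-0.0376,0.334],"twist": [0,0,0.001],"claw": 1},{"xyz": [0.0887,-0.0376,0.334],"twist": [0,0,0.001],"claw": 1},{"xyz": [0.0887,-0.0376,0.334],"twist": [0,0,0.001],"claw": 1},{"xyz": [0.0887,-0.0376,0.334],"twist": [0,0,0.001],"claw": 1}]'

```text
time: 3.75
position: [536.9, 298.6, 61.1]
orientation: [-3.141, 0.0, -0.04]
contact_force: [-0.5, 0.0, 5.2]
opening: 7.2
```

```bash
python3 - <<'E'
from h import *
st(); snap('wrist','w3')
E
```

```text
t 3.75 [536.9 298.6  61.1] [-3.141  0.    -0.04 ] F [-0.5  0.   5.2] T [-0.04  0.17 -0.03] op 7.2
```

View pics/w3.png

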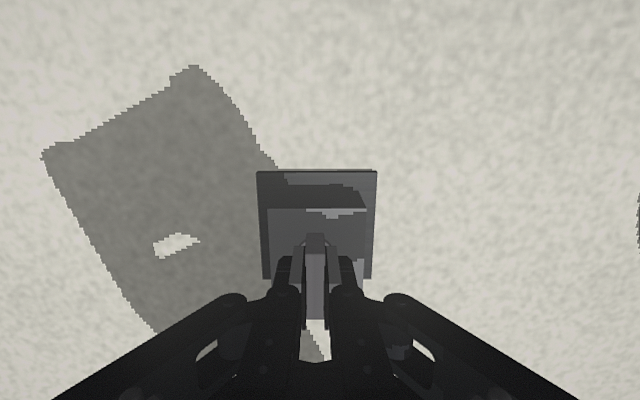

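Request:
play_rows --series '[{"xyz": [0,0,-0.08],"twist": [0,0,0],"claw": 1},{"xyz": [0,0,-0.2],"twist": [0,0,0],"claw": 1},{"xyz": [0,0,-0.3],"twist": [0,0,0],"claw": 1},{"xyz": [0,0,-0.3],"twist": [0,0,0],"claw": 1}]'

```text
time: 4.3
position: [539.0, 299.4, 185.2]
orientation: [-3.137, -0.006, -0.04]
contact_force: [-0.1, 0.2, -1.0]
opening: 7.6
```

```bash
python3 - <<'E'
from h import *
s=st(); c=snap('wrist','w4'); t=snap('top','t4'); sc=snap('scene','s4')
a=crop(cv2.cvtColor(c['img'],cv2.COLOR_RGB2BGR),230,150,170,130,4); cv2.imwrite('pics/z4.png',a)
P=cloud(c); Rt=R.from_euler('xyz',s['orientation']); Q=Rt.inv().apply((P-s['position']).reshape(-1,3)).reshape(P.shape)
m=(c['z_map']>0)&(np.abs(Q[...,1])<5)&(np.abs(Q[...,0])<25)&(Q[...,2]>-25)&(Q[...,2]<0)
q=Q[m];print(len(q)); 
h=q[(q[:,2]<-10)&(q[:,2]>-18)]; print(h.min(0),h.max(0),np.median(h,0),np.polyfit(h[:,0],h[:,2],1),cv2.minAreaRect(h[:,:2].astype(np.float32)))
tgt([440,-25,190],yaw=-0.04)
E
```

```text
t 4.3 [539.  299.4 185.2] [-3.137 -0.006 -0.04 ] F [-0.1  0.2 -1. ] T [ 0.01 -0.01  0.01] op 7.6
1656
[-16.8942156   -4.97438717 -17.99497787] [ 17.72601603   4.94113611 -10.04684788] [  2.67375564  -0.24338966 -12.72937673] [ 5.14423295e-03 -1.27779450e+01] ((0.4162406921386719, -0.1720118522644043), (34.549129486083984, 9.925002098083496), 0.8504459857940674)
xyz [-0.2075, 0.8164, -0.0263] twist [0.0002, 0.001, 0.0] rows>= 6.0
```

View pics/z4.png

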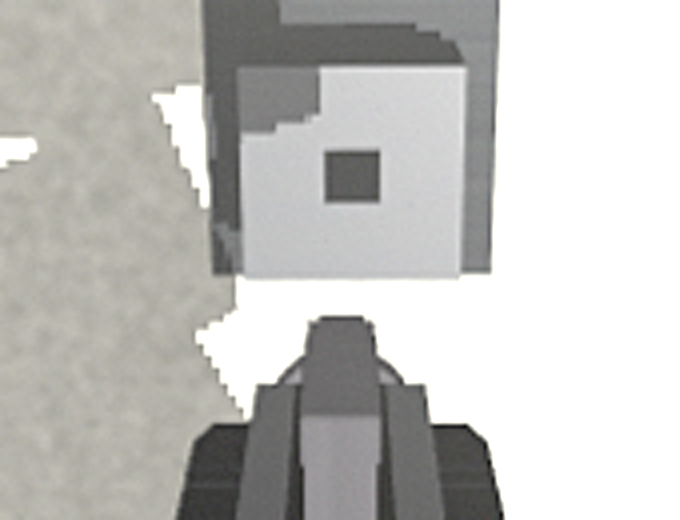

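Request:
play_rows --series '[{"xyz": [-0.12,0.816,-0.02],"twist": [0,0.001,0],"claw": 1},{"xyz": [-0.12,0.816,-0.02],"twist": [0,0.001,0],"claw": 1},{"xyz": [-0.12,0.816,-0.02],"twist": [0,0.001,0],"claw": 1},{"xyz": [-0.12,0.816,-0.02],"twist": [0,0.001,0],"claw": 1},{"xyz": [-0.12,0.816,-0.02],"twist": [0,0.001,0],"claw": 1},{"xyz": [-0.12,0.816,-0.02],"twist": [0,0.001,0],"claw": 1},{"xyz": [-0.12,0.816,-0.02],"twist": [0,0.001,0],"claw": 1},{"xyz": [-0.12,0.816,-0.02],"twist": [0,0.001,0],"claw": 1}]'

```text
time: 5.45
position: [474.4, -25.6, 185.9]
orientation: [-3.142, 0.003, -0.04]
contact_force: [-0.2, 0.4, -1.2]
opening: 7.9
```

```bash
python3 - <<'E'
from h import *
s=st(); c=snap('wrist','w5'); 
u,v=proj(c,[559,-32,62]); print(u,v)
cv2.imwrite('pics/z5.png',crop(cv2.cvtColor(c['img'],cv2.COLOR_RGB2BGR),int(u)-75,max(0,int(v)-60),150,120,5,1.0))
print(int(u)-75,max(0,int(v)-60))
E
```

```text
t 5.45 [474.4 -25.6 185.9] [-3.142e+00  3.000e-03 -4.000e-02] F [-0.2  0.4 -1.2] T [-0.03  0.02  0.02] op 7.9
319.29714722756944 92.77096678222172
244 32
```

View pics/w5.png

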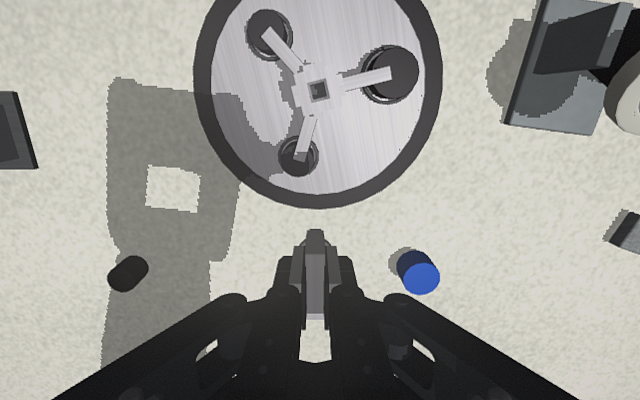

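View pics/z5.png

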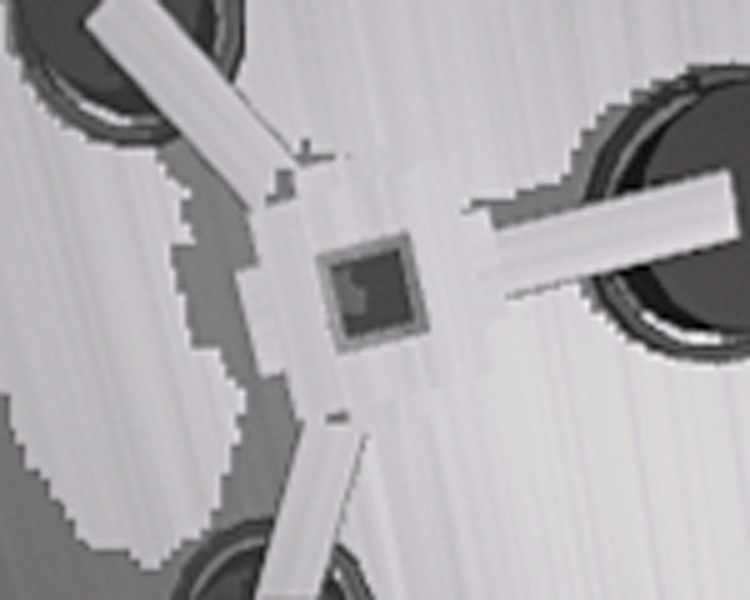

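```bash
python3 - <<'E'
from h import *
c=load('w5')
f=lambda x,y:((x+.5)/5-.5+244,(y+.5)/5-.5+32)
k=[(316,257),(408,233),(430,327),(338,353)]
W=np.array([onz(c,*f(*p),62) for p in k]); print(W.round(1)); print('c',W.mean(0))
for i in range(4):
    d=W[(i+1)%4]-W[i]; print(np.linalg.norm(d).round(1),np.degrees(np.arctan2(d[1],d[0])).round(1))
inn=[(335,270),(398,252),(413,318),(348,337)]
P=cloud(c);ok=c['z_map']>0
# hub top
m=ok&(abs(P[...,2]-62)<2.0)&(np.hypot(P[...,0]-559,P[...,1]+32)<30); q=P[m]; print('hub',m.sum(),q.mean(0),cv2.minEnclosingCircle(q[:,:2].astype(np.float32)))
# wide mount top
m=ok&(abs(P[...,2]-42)<1.5)&(np.hypot(P[...,0]-575,P[...,1]+95)<40); q=P[m]; print('mount',m.sum(),cv2.minEnclosingCircle(q[:,:2].astype(np.float32)))
# foot
g=cv2.cvtColor(c['img'],cv2.COLOR_RGB2GRAY)
m=ok&(abs(P[...,2]-49)<2.5)&(np.hypot(P[...,0]-559,P[...,1]+32)<62); q=P[m]; print('arms',m.sum())
a=np.degrees(np.arctan2(q[:,1]+33,q[:,0]-559)); r=np.hypot(q[:,0]-559,q[:,1]+33); h=np.histogram(a[r>30],bins=36,range=(-180,180)); print(h[0])
for c0 in(np.arange(-180,180,120)):pass
for n in['w5']:
    m=ok&(P[...,2]>3)&(P[...,2]<9)&(np.hypot(P[...,0]-559,P[...,1]+32)<130)&(np.hypot(P[...,0]-559,P[...,1]+32)>102); q=P[m]; A=np.c_[2*q[:,:2],np.ones(len(q))]
    print(cv2.minEnclosingCircle(q[:,:2].astype(np.float32)))
E
```

```text
[[566.5 -22.6  62. ]
 [569.4 -36.9  62. ]
 [555.6 -39.9  62. ]
 [552.3 -25.4  62. ]]
c [560.92214138 -31.21182791  62.        ]
14.6 -78.5
14.1 -167.5
14.9 102.8
14.5 11.1
hub 1999 [561.18006835 -31.01519653  61.9321348 ] ((560.6929931640625, -30.872526168823242), 22.34146499633789)
mount 1587 ((572.1439208984375, -94.6878890991211), 19.93500518798828)
arms 2027
[  0   0   0   0   0   0   0   0   0 117 348  49   0   0   0   0   0   0
   0   0   0 234 390   9   0   0   0   0   0   0   0   0  16 251 155   0]
((560.46533203125, -31.101598739624023), 118.36103820800781)
```

```bash
python3 - <<'E'
from h import *
st();tgt([560.4,-31.3,150],yaw=0.208);tgt([560.4,-31.3,116],yaw=0.208)
E
```

```text
t 5.5 [474.6 -25.3 186.2] [ 3.141e+00  2.000e-03 -3.900e-02] F [-0.2 -0.7 -0.8] T [ 0.   -0.01 -0.01] op 8.0
xyz [0.2151, 0.0067, 0.0902] twist [-0.0001, 0.0007, -0.0785] rows>= 2.0
xyz [0.2153, 0.0067, 0.1752] twist [-0.0001, 0.0007, -0.0785] rows>= 2.0
```

Request:
play_rows --series '[{"xyz": [0.1,0.0033,0.08],"twist": [0,0.0005,-0.04],"claw": 1},{"xyz": [0.2152,0.0067,0.1],"twist": [0,0.0007,-0.0785],"claw": 1},{"xyz": [0.2152,0.0067,0.17],"twist": [0,0.0007,-0.0785],"claw": 1},{"xyz": [0.2152,0.0067,0.17],"twist": [0,0.0007,-0.0785],"claw": 1},{"xyz": [0.2152,0.0067,0.17],"twist": [0,0.0007,-0.0785],"claw": 1}]'

```text
time: 6.12
position: [560.4, -30.5, 118.4]
orientation: [-3.141, -0.0, 0.209]
contact_force: [-1.1, -0.3, -0.6]
opening: 8.0
```

```bash
python3 - <<'E'
from h import *
s=st(); c=snap('wrist','w6'); t=snap('top','t6'); sc=snap('scene','s6')
b=cv2.cvtColor(sc['img'],cv2.COLOR_RGB2BGR); 
A=crop(b,230,170,110,110,4,1.8); B=crop(cv2.cvtColor(c['img'],cv2.COLOR_RGB2BGR),240,150,150,150,3,1.5)
cv2.imwrite('pics/z6.png',np.hstack([cv2.resize(A,(400,400)),cv2.resize(B,(400,400))]))
tgt([560.4,-31.3,83],yaw=0.208)
E
```

```text
t 6.12 [560.4 -30.5 118.4] [-3.141 -0.     0.209] F [-1.1 -0.3 -0.6] T [ 0.04 -0.02 -0.02] op 8.0
xyz [-0.0017, 0.0, 0.0915] twist [0.0002, -0.0008, 0.0001] rows>= 1.0
```

View pics/z6.png

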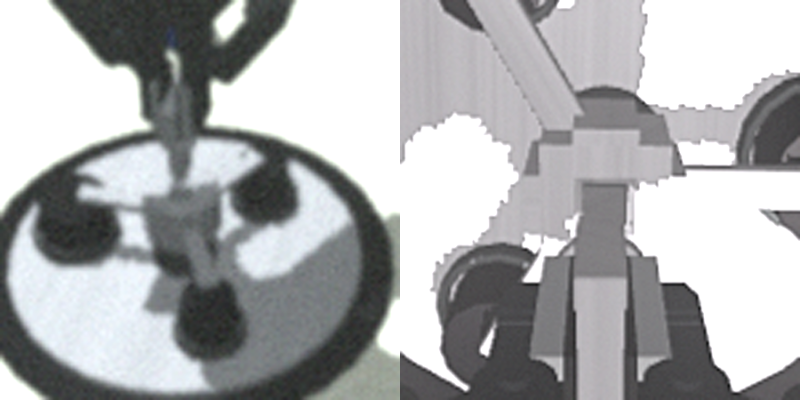

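Request:
play_rows --series '[{"xyz": [-0.0015,0.001,0.02],"twist": [0,0,0],"claw": 1},{"xyz": [-0.0015,0.001,0.04],"twist": [0,0,0],"claw": 1},{"xyz": [-0.0015,0.001,0.05],"twist": [0,0,0],"claw": 1},{"xyz": [-0.0015,0.001,0.05],"twist": [0,0,0],"claw": 1}]'

```text
time: 6.78
position: [560.2, -31.6, 99.0]
orientation: [3.141, -0.002, 0.208]
contact_force: [0.5, 0.1, -0.5]
opening: 7.9
```

```bash
python3 - <<'E'
from h import *
s=st(); tgt([560.4,-31.3,83],yaw=0.208)
E
```

```text
t 6.78 [560.2 -31.6  99. ] [ 3.141e+00 -2.000e-03  2.080e-01] F [ 0.5  0.1 -0.5] T [ 0.01 -0.02 -0.04] op 7.9
xyz [0.0005, -0.0008, 0.04] twist [0.0001, -0.0005, 0.0] rows>= 1.0
```

Request:
play_rows --series '[{"xyz": [0,0,0.015],"twist": [0,0,0],"claw": 1},{"xyz": [0,0,0.03],"twist": [0,0,0],"claw": 1},{"xyz": [0,0,0.042],"twist": [0,0,0],"claw": 1},{"xyz": [0,0,0.042],"twist": [0,0,0],"claw": 1}]'

```text
time: 7.28
position: [560.5, -31.7, 83.1]
orientation: [3.141, -0.001, 0.208]
contact_force: [-2.0, -0.0, 5.7]
opening: 7.5
```

```bash
python3 - <<'E'
from h import *
s=st()
E
```

```text
t 7.28 [560.5 -31.7  83.1] [ 3.141e+00 -1.000e-03  2.080e-01] F [-2.  -0.   5.7] T [ 0.07  0.39 -0.05] op 7.5
```

```bash
python3 - <<'E'
from h import *
s=st(); c=snap('wrist','w7'); P=cloud(c); 
m=(c['z_map']>0)&(np.hypot(P[...,0]-560.5,P[...,1]+31.5)<18)&(P[...,2]>88)&(P[...,2]<100)
q=P[m]; print(len(q),np.median(q,0), np.percentile(q[:,2],[20,80]))
cv2.imwrite('pics/z7.png',crop(cv2.cvtColor(c['img'],cv2.COLOR_RGB2BGR),240,150,150,150,4,1.5))
E
```

```text
t 7.28 [560.5 -31.7  83.1] [ 3.141e+00 -1.000e-03  2.080e-01] F [-2.  -0.   5.7] T [ 0.07  0.39 -0.05] op 7.5
2088 [568.90288312 -30.72740701  95.73033883] [93.57831168 96.46161217]
```

View pics/z7.png

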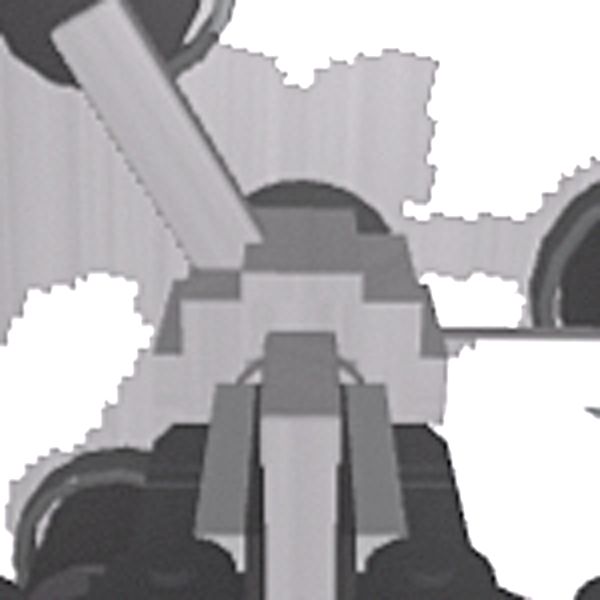

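Request:
play_rows --series '[{"xyz": [0,0,0],"twist": [0,0,-0.04],"claw": 1},{"xyz": [0,0,0],"twist": [0,0,-0.08],"claw": 1},{"xyz": [0,0,0],"twist": [0,0,-0.12],"claw": 1},{"xyz": [0,0,0],"twist": [0,0,-0.16],"claw": 1},{"xyz": [0,0,0],"twist": [0,0,-0.2],"claw": 1},{"xyz": [0,0,0],"twist": [0,0,-0.24],"claw": 1},{"xyz": [0,0,0],"twist": [0,0,-0.27],"claw": 1},{"xyz": [0,0,0],"twist": [0,0,-0.29],"claw": 1},{"xyz": [0,0,0],"twist": [0,0,-0.29],"claw": 1}]'

```text
time: 8.45
position: [560.7, -31.6, 83.2]
orientation: [3.14, -0.001, 1.118]
contact_force: [-0.2, 0.0, 1.0]
opening: 7.8
```

```bash
python3 - <<'E'
from h import *
s=st()
E
```

```text
t 8.45 [560.7 -31.6  83.2] [ 3.140e+00 -1.000e-03  1.118e+00] F [-0.2  0.   1. ] T [ 0.17 -0.1  -0.06] op 7.8
```

Request:
play_rows --series '[{"xyz": [0,0,0.001],"twist": [0,0,-0.015],"claw": 1},{"xyz": [0,0,0.001],"twist": [0,0,-0.03],"claw": 1},{"xyz": [0,0,0.001],"twist": [0,0,-0.045],"claw": 1},{"xyz": [0,0,0.001],"twist": [0,0,-0.045],"claw": 1}]'

```text
time: 8.95
position: [560.8, -31.6, 83.2]
orientation: [3.14, -0.001, 1.258]
contact_force: [-0.9, -0.4, 3.5]
opening: 7.8
```

```bash
python3 - <<'E'
from h import *
s=st()
E
```

```text
t 8.95 [560.8 -31.6  83.2] [ 3.140e+00 -1.000e-03  1.258e+00] F [-0.9 -0.4  3.5] T [ 0.13  0.21 -0.02] op 7.8
```

Request:
play_rows --series '[{"xyz": [0,0,0.001],"twist": [0,0,-0.01],"claw": 1},{"xyz": [0,0,0.001],"twist": [0,0,-0.02],"claw": 1},{"xyz": [0,0,0.001],"twist": [0,0,-0.03],"claw": 1},{"xyz": [0,0,0.001],"twist": [0,0,-0.03],"claw": 1}]'

```text
time: 9.45
position: [560.8, -31.6, 83.2]
orientation: [3.14, -0.001, 1.353]
contact_force: [-1.3, -0.4, 5.1]
opening: 7.9
```

```bash
python3 - <<'E'
from h import *
s=st(); c=snap('wrist','w8'); P=cloud(c); ok=c['z_map']>0
C=np.array([560.8,-31.1])
m=ok&(abs(P[...,2]-50)<2.0)&(np.hypot(P[...,0]-C[0],P[...,1]-C[1])<62)&(np.hypot(P[...,0]-C[0],P[...,1]-C[1])>35); q=P[m]
a=np.degrees(np.arctan2(q[:,1]-C[1],q[:,0]-C[0])); print(np.histogram(a,bins=36,range=(-180,180))[0])
E
```

```text
t 9.45 [560.8 -31.6  83.2] [ 3.140e+00 -1.000e-03  1.353e+00] F [-1.3 -0.4  5.1] T [ 0.14  0.43 -0.09] op 7.9
[  0   0  16 195   0   0   0   0   0   0   0   0   0   0   9 460 247   0
   0   0   0   0   0   0   0   0  27 663 232   0   0   0   0   0   0   0]
```

View pics/w8.png

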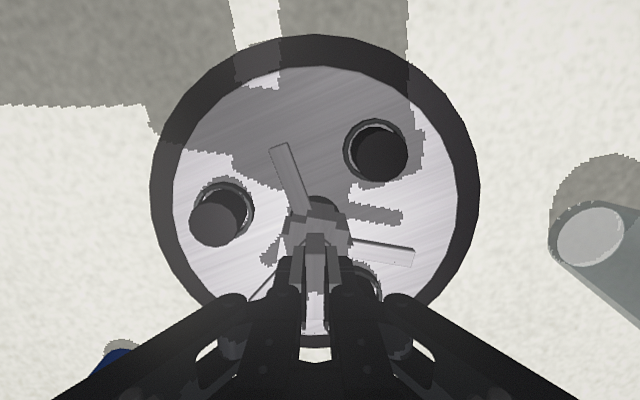

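```bash
cat >> h.py <<'E'
def arms(c,C=(560.8,-31.1)):
    P=cloud(c); ok=c['z_map']>0; r=np.hypot(P[...,0]-C[0],P[...,1]-C[1])
    m=ok&(abs(P[...,2]-50)<2)&(r<60)&(r>32); q=P[m]
    a=np.arctan2(q[:,1]-C[1],q[:,0]-C[0]); ph=np.angle(np.exp(3j*a).mean())/3
    base=np.arctan2(-94.7+31.1,572.1-560.8)
    d=a-base; out=[]
    for k in range(3):
        e=(d-k*2*np.pi/3+np.pi/3)%(2*np.pi)
        s=e[e<2*np.pi/3]; 
        s0=(d-k*2*np.pi/3+0.5)%(2*np.pi)-0.5; s0=s0[(s0>-.4)&(s0<1.6)]
        out.append((len(s0),round(float(np.median(s0)),3)) if len(s0) else None)
    print('lock est per arm',out)
E
python3 - <<'E'
from h import *
arms(load('w5'));arms(load('w8'))
E
```

```text
lock est per arm [(501, 0.02), (542, 0.024), (409, 0.018)]
lock est per arm [(804, 1.007), (1024, 0.989), (224, 0.913)]
```

Request:
play_rows --series '[{"xyz": [0,0,0.0],"twist": [0,0,-0.01],"claw": 1},{"xyz": [0,0,0.0],"twist": [0,0,-0.02],"claw": 1},{"xyz": [0,0,0.0],"twist": [0,0,-0.026],"claw": 1},{"xyz": [0,0,0.0],"twist": [0,0,-0.026],"claw": 1},{"xyz": [0,0,0.0],"twist": [0,0,-0.026],"claw": 1}]'

```text
time: 10.12
position: [560.8, -31.6, 83.2]
orientation: [3.14, -0.0, 1.435]
contact_force: [-2.2, -0.4, 4.6]
opening: 7.7
```

```bash
python3 - <<'E'
from h import *
s=st(); c=snap('wrist','w9'); arms(c); P=cloud(c)
m=(c['z_map']>0)&(np.hypot(P[...,0]-560.5,P[...,1]+31.5)<18)&(P[...,2]>93)&(P[...,2]<100); print(np.median(P[m],0))
E
```

```text
t 10.12 [560.8 -31.6  83.2] [ 3.14  -0.     1.435] F [-2.2 -0.4  4.6] T [ 0.15  0.34 -0.11] op 7.7
lock est per arm [(807, 1.062), (1032, 1.046), (298, 0.977)]
[561.06283237 -25.45726099  95.99416708]
```

Request:
play_rows --series '[{"xyz": [0,0,0.0],"twist": [0,0,-0.01],"claw": 1},{"xyz": [0,0,0.0],"twist": [0,0,-0.016],"claw": 1},{"xyz": [0,0,0.0],"twist": [0,0,-0.016],"claw": 1}]'

```text
time: 10.55
position: [560.8, -31.5, 83.1]
orientation: [3.14, -0.0, 1.485]
contact_force: [-1.6, 0.3, 4.2]
opening: 7.7
```

```bash
python3 - <<'E'
from h import *
s=st(); c=snap('wrist','w10'); arms(c)
E
```

```text
t 10.55 [560.8 -31.5  83.1] [ 3.14  -0.     1.485] F [-1.6  0.3  4.2] T [ 0.09  0.32 -0.28] op 7.7
lock est per arm [(781, 1.061), (1039, 1.047), (422, 1.003)]
```

Request:
play_rows --series '[{"xyz": [0,0,0],"twist": [0,0,0.01],"claw": 1},{"xyz": [0,0,0],"twist": [0,0,0.01],"claw": 0},{"xyz": [0,0,0],"twist": [0,0,0.01],"claw": 0},{"xyz": [0,0,0],"twist": [0,0,0.01],"claw": 0},{"xyz": [0,0,0],"twist": [0,0,0.01],"claw": 0},{"xyz": [0,0,0],"twist": [0,0,0.01],"claw": 0},{"xyz": [0,0,-0.1],"twist": [0,0,0.01],"claw": 0},{"xyz": [0,0,-0.3],"twist": [0,0,0.01],"claw": 0},{"xyz": [0,0,-0.3],"twist": [0,0,0.01],"claw": 0}]'

```text
time: 11.72
position: [563.0, -31.9, 208.7]
orientation: [3.131, -0.0, 1.453]
contact_force: [1.0, 0.9, 0.4]
opening: 85.5
```

```bash
python3 - <<'E'
from h import *
s=st(); c=snap('wrist','w11'); arms(c)
tgt([470,-150,210],yaw=0.19)
E
```

```text
t 11.72 [563.  -31.9 208.7] [ 3.131 -0.     1.453] F [1.  0.9 0.4] T [-0.02  0.    0.04] op 85.5
lock est per arm [(304, 1.054), (361, 1.051), (284, 1.049)]
xyz [-0.3203, -0.1968, -0.0041] twist [0.0029, -0.0022, 0.4022] rows>= 7.0
```

View pics/w11.png

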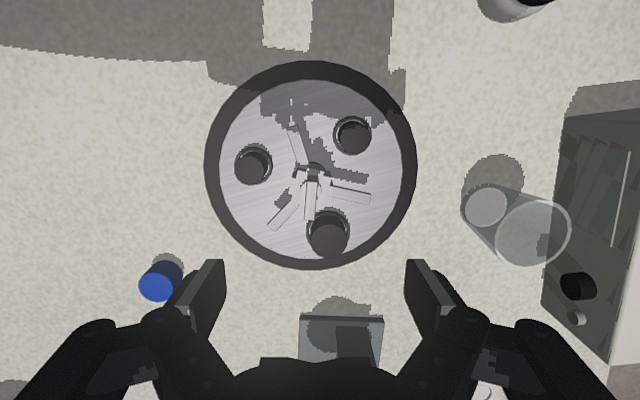

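```bash
cat >> h.py <<'E'
def ringfit(c,verbose=1):
    P=cloud(c); ok=c['z_map']>0; g=cv2.cvtColor(c['img'],cv2.COLOR_RGB2GRAY)
    h=P[...,2]; m=ok&(np.hypot(P[...,0]-555,P[...,1]+262)<60)&(h>85)&(h<140)
    hs=cv2.cvtColor(c['img'],cv2.COLOR_RGB2HSV)
    thr=0.75*np.percentile(g[m],97); rr=m&(g>thr)
    M=rr.astype(np.uint8); n,l,stt,_=cv2.connectedComponentsWithStats(M); k=1+np.argmax(stt[1:,4]); rr=l==k
    rr=cv2.erode(rr.astype(np.uint8),np.ones((3,3)))>0
    q=P[rr]
    for it in range(5):
        c0=q.mean(0); n_=np.linalg.svd(q-c0,full_matrices=False)[2][2]; n_*=np.sign(n_[2])
        r=(q-c0)@n_; q=q[abs(r)<max(1.5*r.std(),.8)] if it<4 else q
    # outer contour of ring in image -> rays on plane
    cs,_=cv2.findContours((l==k).astype(np.uint8),cv2.RETR_EXTERNAL,cv2.CHAIN_APPROX_NONE); ct=max(cs,key=cv2.contourArea)[:,0]
    pts=[]
    for u,v in ct:
        o,d=ray(c,u,v); pts.append(o+d*((c0-o)@n_)/(d@n_))
    pts=np.array(pts); ex=np.cross([0,1,0],n_); ex/=np.linalg.norm(ex); ey=np.cross(n_,ex)
    uv=np.c_[(pts-c0)@ex,(pts-c0)@ey]
    A=np.c_[2*uv,np.ones(len(uv))]; s=np.linalg.lstsq(A,(uv**2).sum(1),rcond=None)[0]; rad=np.sqrt(s[2]+s[0]**2+s[1]**2)
    cen=c0+s[0]*ex+s[1]*ey
    print('ring n',len(q),'cen',cen.round(2),'rad',rad.round(2),'normal',n_.round(4),'tilt',np.degrees(np.arccos(n_[2])).round(2),'az',np.degrees(np.arctan2(n_[1],n_[0])).round(2),'px',ct.min(0),ct.max(0))
    return cen,n_
E
python3 - <<'E'
from h import *
for n in['w1','top0','t4','scene0']: ringfit(load(n))
tgt([480,-240,210],yaw=0.2)
E
```

```text
ring n 2363 cen [ 551.79 -260.4   112.2 ] rad 34.91 normal [-0.4941  0.0827  0.8655] tilt 30.07 az 170.5 px [455  17] [559 109]
ring n 136 cen [ 550.91 -262.14  113.16] rad 34.21 normal [-0.4889  0.075   0.8691] tilt 29.64 az 171.28 px [429 153] [461 182]
ring n 127 cen [ 550.95 -262.09  113.09] rad 34.24 normal [-0.4877  0.0829  0.8691] tilt 29.65 az 170.35 px [429 153] [461 182]
ring n 68 cen [ 566.49 -261.99  116.77] rad 40.72 normal [-0.4974  0.0781  0.864 ] tilt 30.23 az 171.08 px [164 166] [199 178]
xyz [-0.5409, -0.1456, -0.0035] twist [0.003, -0.0022, 0.399] rows>= 7.0
```

```bash
python3 - <<'E'
from h import *
for n in['w5','w10','w11']:
    c=load(n);P=cloud(c);ok=c['z_map']>0
    m=ok&(abs(P[...,2]-42)<1.5)&(np.hypot(P[...,0]-572,P[...,1]+95)<26); q=P[m]; print('mount',m.sum(),cv2.minEnclosingCircle(q[:,:2].astype(np.float32)),q[:,2].mean())
tgt([572,-94.9,120],yaw=1.75)
E
```

```text
mount 1587 ((572.1439208984375, -94.6878890991211), 19.93500518798828) 41.98851301196871
mount 296 ((558.5504760742188, -101.20462036132812), 11.978462219238281) 42.0065470384299
mount 965 ((572.1547241210938, -94.9955062866211), 19.897966384887695) 41.96941874581298
xyz [-0.1537, 0.0379, 0.2235] twist [0.0034, 0.0005, -0.0944] rows>= 2.0
```

Request:
play_rows --series '[{"xyz": [-0.08,0.02,0.02],"twist": [0.003,0.0005,-0.05],"claw": 0},{"xyz": [-0.1537,0.038,0.1],"twist": [0.0034,0.0005,-0.0944],"claw": 0},{"xyz": [-0.1537,0.038,0.2235],"twist": [0.0034,0.0005,-0.0944],"claw": 0},{"xyz": [-0.1537,0.038,0.2235],"twist": [0.0034,0.0005,-0.0944],"claw": 0},{"xyz": [-0.1537,0.038,0.2235],"twist": [0.0034,0.0005,-0.0944],"claw": 0}]'

```text
time: 12.4
position: [572.3, -94.7, 120.5]
orientation: [3.141, -0.0, 1.75]
contact_force: [-0.1, 0.1, 0.7]
opening: 85.3
```

```bash
python3 - <<'E'
from h import *
s=st(); c=snap('wrist','w12'); arms(c);P=cloud(c);ok=c['z_map']>0
m=ok&(abs(P[...,2]-42)<1.5)&(np.hypot(P[...,0]-572,P[...,1]+95)<26); q=P[m]; print('mount',m.sum(),cv2.minEnclosingCircle(q[:,:2].astype(np.float32)),q[:,2].mean())
tgt([572.1,-94.9,34],yaw=1.75)
E
```

```text
t 12.4 [572.3 -94.7 120.5] [ 3.141 -0.     1.75 ] F [-0.1  0.1  0.7] T [-0.01 -0.04  0.04] op 85.3
lock est per arm [(693, 1.049), (918, 1.046), (699, 1.054)]
mount 2144 ((572.29541015625, -95.09583282470703), 19.904680252075195) 41.94760602648068
xyz [0.0005, -0.003, 0.2194] twist [0.0008, 0.0003, 0.0002] rows>= 2.0
```

View pics/w12.png

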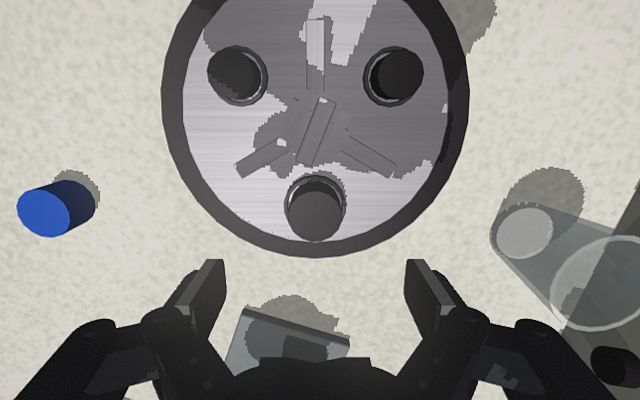

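Request:
play_rows --newtons 60 --series '[{"xyz": [0.0005,0,0.1],"twist": [0.0008,0,0],"claw": 0},{"xyz": [0.0005,0,0.18],"twist": [0.0008,0,0],"claw": 0},{"xyz": [0.0005,0,0.2165],"twist": [0.0008,0,0],"claw": 0},{"xyz": [0.0005,0,0.2165],"twist": [0.0008,0,0],"claw": 0},{"xyz": [0.0005,0,0.2165],"twist": [0.0008,0,0],"claw": 0.3},{"xyz": [0.0005,0,0.2165],"twist": [0.0008,0,0],"claw": 0.3}]'

```text
time: 13.2
position: [574.5, -95.0, 36.9]
orientation: [3.139, 0.002, 1.751]
contact_force: [0.0, 0.2, 0.6]
opening: 59.8
```

```bash
python3 - <<'E'
from h import *
s=st()
E
```

```text
t 13.2 [574.5 -95.   36.9] [3.139e+00 2.000e-03 1.751e+00] F [0.  0.2 0.6] T [ 0.01 -0.    0.  ] op 59.8
```

```bash
python3 - <<'E'
from h import *
s=st(); print(s['joint_vel'].round(3)); tgt([572.2,-95,34.3],yaw=1.75)
E
```

```text
t 13.2 [574.5 -95.   36.9] [3.139e+00 2.000e-03 1.751e+00] F [0.  0.2 0.6] T [ 0.01 -0.    0.  ] op 59.8
[-0.001  0.004  0.007  0.    -0.001 -0.002]
xyz [0.001, -0.0057, 0.0065] twist [0.0008, 0.0007, 0.0002] rows>= 1.0
```

Request:
play_rows --series '[{"xyz": [0.001,-0.0057,0.0065],"twist": [0.0008,0.0007,0],"claw": 0.3},{"xyz": [0.001,-0.0057,0.0065],"twist": [0.0008,0.0007,0],"claw": 0.3},{"xyz": [0.001,-0.0057,0.0065],"twist": [0.0008,0.0007,0],"claw": 0.3}]'

```text
time: 13.58
position: [572.1, -95.0, 34.4]
orientation: [3.141, -0.0, 1.75]
contact_force: [-0.2, 0.5, -0.1]
opening: 60.1
```

```bash
python3 - <<'E'
from h import *
s=st(); tgt([572.2,-95,34.3],yaw=1.75)
E
```

```text
t 13.57 [572.1 -95.   34.4] [ 3.141 -0.     1.75 ] F [-0.2  0.5 -0.1] T [ 0.03 -0.03  0.02] op 60.1
xyz [0.0, 0.0001, 0.0002] twist [0.0, -0.0, 0.0002] rows>= 1.0
```

Close slowly onto the mount.

Request:
play_rows --newtons 60 --series '[{"xyz": [0,0,0],"twist": [0,0,0],"claw": 0.45},{"xyz": [0,0,0],"twist": [0,0,0],"claw": 0.55},{"xyz": [0,0,0],"twist": [0,0,0],"claw": 0.7},{"xyz": [0,0,0],"twist": [0,0,0],"claw": 1},{"xyz": [0,0,0],"twist": [0,0,0],"claw": 1},{"xyz": [0,0,0],"twist": [0,0,0],"claw": 1},{"xyz": [0,0,0],"twist": [0,0,0],"claw": 1}]'

```text
time: 14.45
position: [572.5, -95.1, 34.7]
orientation: [3.141, 0.0, 1.75]
contact_force: [1.2, -0.3, 4.2]
opening: 37.6
```

```bash
python3 - <<'E'
from h import *
s=st();c=snap('wrist','w13')
E
```

```text
t 14.45 [572.5 -95.1  34.7] [3.141 0.    1.75 ] F [ 1.2 -0.3  4.2] T [-0.01  0.06 -0.05] op 37.6
```

View pics/w13.png

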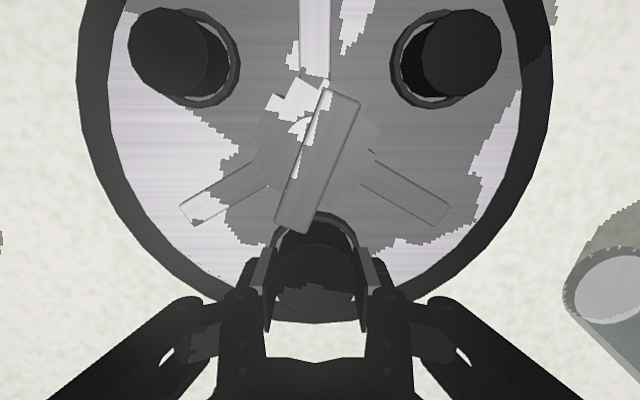

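Request:
play_rows --series '[{"xyz": [0,0,-0.03],"twist": [0,0,0],"claw": 1},{"xyz": [0,0,-0.1],"twist": [0,0,0],"claw": 1},{"xyz": [0,0,-0.25],"twist": [0,0,0],"claw": 1},{"xyz": [0,0,-0.4],"twist": [0,0,0],"claw": 1},{"xyz": [0,0,-0.5],"twist": [0,0,0],"claw": 1},{"xyz": [0,0,-0.5],"twist": [0,0,0],"claw": 1},{"xyz": [0,0,-0.5],"twist": [0,0,0],"claw": 1},{"xyz": [0,0,-0.5],"twist": [0,0,0],"claw": 1}]'

```text
time: 15.5
position: [571.0, -94.7, 232.0]
orientation: [-3.138, -0.002, 1.751]
contact_force: [0.3, 0.2, -0.6]
opening: 37.9
```

```bash
cat >> h.py <<'E'
def held(c,s):
    P=cloud(c); Rt=R.from_euler('xyz',s['orientation']); Q=Rt.inv().apply((P-s['position']).reshape(-1,3)).reshape(P.shape)
    g=cv2.cvtColor(c['img'],cv2.COLOR_RGB2GRAY)
    m=(c['z_map']>0)&(np.hypot(Q[...,0],Q[...,1])<23)&(abs(Q[...,1])<18.5)&(Q[...,2]>-14)&(Q[...,2]<-2); q=Q[m]
    A=np.c_[q[:,:2],np.ones(len(q))]
    for i in range(4):
        k=np.linalg.lstsq(A,q[:,2],rcond=None)[0]; r=q[:,2]-A@k; f=abs(r)<max(.8,1.5*r.std()); q=q[f];A=A[f]
    print('top plane',len(q),k.round(3),'x range',q[:,0].min().round(1),q[:,0].max().round(1),'y',q[:,1].min().round(1),q[:,1].max().round(1))
    (a,b),r=cv2.minEnclosingCircle(q[:,:2].astype(np.float32)); print('circ',a,b,r)
    # side wall front points
    m=(c['z_map']>0)&(abs(Q[...,1])<15)&(Q[...,0]>0)&(Q[...,0]<30)&(Q[...,2]>-4)&(Q[...,2]<30); w=Q[m]
    if len(w)>20:
        A=np.c_[2*w[:,:2],np.ones(len(w))]; print('wall n',len(w),'z',np.percentile(w[:,2],[1,99]).round(1),'x',np.percentile(w[:,0],[1,99]).round(1))
E
python3 - <<'E'
from h import *
s=st();c=snap('wrist','w14'); held(load('w13'),dict(position=np.array([572.4,-95.1,34.5]),orientation=s['orientation'])); held(c,s)
snap('scene','s14')
E
```

```text
t 15.5 [571.  -94.7 232. ] [-3.138e+00 -2.000e-03  1.751e+00] F [ 0.3  0.2 -0.6] T [0.05 0.01 0.03] op 37.9
top plane 4141 [ 5.00e-03 -3.00e-03 -7.42e+00] x range -19.8 19.8 y -18.5 18.5
circ -0.035464659333229065 0.1801152378320694 20.069461822509766
wall n 1577 z [-3.8 23.5] x [12.5 29. ]
top plane 4175 [ 1.000e-03 -2.000e-03 -7.182e+00] x range -19.9 19.6 y -18.4 18.5
circ -0.003563228063285351 0.22405819594860077 19.94723129272461
wall n 1200 z [-3.8 21.9] x [12.3 19.7]
```

View pics/w14.png

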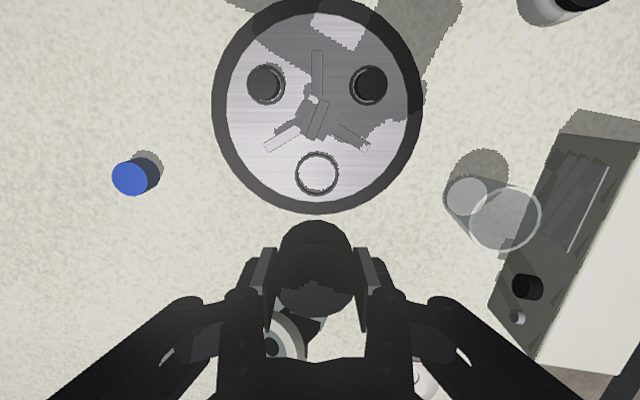

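```bash
cat >> h.py <<'E'
NZ=np.array([-np.sin(np.pi/6)*np.cos(np.radians(9.4)),np.sin(np.pi/6)*np.sin(np.radians(9.4)),np.cos(np.pi/6)]); CC=np.array([551.8,-260.4,112.2])
def facing(n,yaw):
    d=np.array([0,0,-1.]); v=np.cross(d,-n); a=np.arccos(d@-n); v/=np.linalg.norm(v)
    return R.from_rotvec(v*a)*R.from_euler('xyz',[np.pi,0,yaw])
E
python3 - <<'E'
from h import *
print(NZ); Rm=facing(NZ,1.75); print(Rm.as_matrix()[:,2]); 
tgt(CC+150*NZ,Rm); tgt(CC+102.8*NZ,Rm)
E
```

```text
[-0.49328608  0.08166298  0.8660254 ]
[ 0.49328608 -0.08166298 -0.8660254 ]
xyz [-0.3352, -0.2988, -0.0236] twist [-0.1577, -0.0565, 0.0001] rows>= 3.0
xyz [-0.3552, -0.243, 0.0784] twist [-0.1577, -0.0565, 0.0001] rows>= 3.0
```

Request:
play_rows --series '[{"xyz": [-0.08,-0.075,-0.02],"twist": [-0.04,-0.014,0],"claw": 1},{"xyz": [-0.16,-0.15,-0.03],"twist": [-0.08,-0.028,0],"claw": 1},{"xyz": [-0.25,-0.22,-0.03],"twist": [-0.12,-0.043,0],"claw": 1},{"xyz": [-0.3352,-0.2988,-0.0236],"twist": [-0.1577,-0.0565,0],"claw": 1},{"xyz": [-0.3352,-0.2988,-0.0236],"twist": [-0.1577,-0.0565,0],"claw": 1},{"xyz": [-0.3352,-0.2988,-0.0236],"twist": [-0.1577,-0.0565,0],"claw": 1},{"xyz": [-0.3352,-0.2988,-0.0236],"twist": [-0.1577,-0.0565,0],"claw": 1}]'

```text
time: 16.48
position: [478.9, -247.3, 242.5]
orientation: [2.644, 0.169, 1.71]
contact_force: [0.2, 0.1, -0.9]
opening: 37.6
```

```bash
python3 - <<'E'
from h import *
s=st(); print(s['joint_pos'].round(2)); c=snap('wrist','w15'); held(c,s); ringfit(c)
Rm=facing(NZ,1.75); tgt(CC+102.8*NZ,Rm)
E
```

```text
t 16.48 [ 478.9 -247.3  242.5] [2.644 0.169 1.71 ] F [ 0.2  0.1 -0.9] T [ 0.09  0.32 -0.06] op 37.6
[-0.7  -0.41  2.18  0.33  0.93 -1.03]
top plane 4147 [ 1.000e-03 -2.000e-03 -7.068e+00] x range -19.7 19.6 y -18.5 18.5
circ 0.1382550150156021 0.32571685314178467 20.16721534729004
wall n 1207 z [-3.8 21.9] x [12.7 19.8]
ring n 1310 cen [ 551.33 -259.67  111.81] rad 34.19 normal [-0.4947  0.0832  0.865 ] tilt 30.11 az 170.45 px [275 154] [349 222]
xyz [-0.002, -0.0036, 0.1176] twist [0.0001, -0.0005, 0.0009] rows>= 1.0
```

View pics/w15.png

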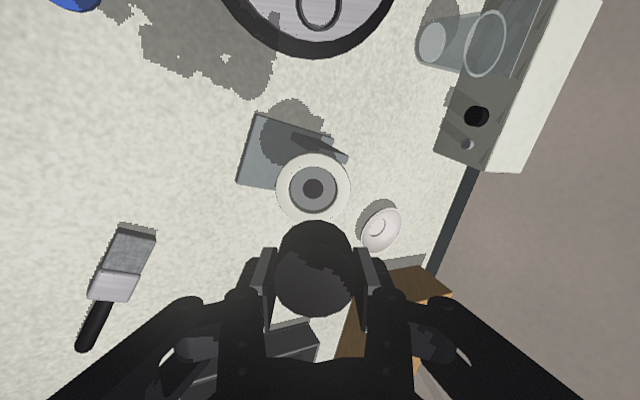

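Request:
play_rows --series '[{"xyz": [-0.002,-0.003,0.04],"twist": [0,-0.0005,0.001],"claw": 1},{"xyz": [-0.002,-0.0035,0.08],"twist": [0,-0.0005,0.001],"claw": 1},{"xyz": [-0.002,-0.0035,0.1],"twist": [0,-0.0005,0.001],"claw": 1},{"xyz": [-0.002,-0.0035,0.1176],"twist": [0,-0.0005,0.001],"claw": 1},{"xyz": [-0.002,-0.0035,0.1176],"twist": [0,-0.0005,0.001],"claw": 1},{"xyz": [-0.002,-0.0035,0.1176],"twist": [0,-0.0005,0.001],"claw": 1},{"xyz": [-0.002,-0.0035,0.1176],"twist": [0,-0.0005,0.001],"claw": 1}]'

```text
time: 17.4
position: [501.2, -252.2, 201.9]
orientation: [2.642, 0.17, 1.706]
contact_force: [0.1, 0.5, 0.3]
opening: 38.2
```

```bash
python3 - <<'E'
from h import *
s=st(); print(s['joint_vel'].round(3)); c=snap('wrist','w16'); held(c,s); ringfit(c)
Rt=R.from_euler('xyz',s['orientation']).as_matrix()
F=s['position']+Rt@[0,0.2,22.9]; d=F-CC; print('face z',d@NZ,'off',np.linalg.norm(d-(d@NZ)*NZ),'ang',np.degrees(np.arccos(-Rt[:,2]@NZ)))
tgt(CC+102.9*NZ,facing(NZ,1.75))
t=snap('top','t16'); sc=snap('scene','s16'); arms(t)
P=cloud(t); m=(t['z_map']>0)&(np.hypot(P[...,0]-560.8,P[...,1]+31.1)<20)&(P[...,2]>70); print('key',m.sum(),P[m].mean(0),P[m][:,2].max())
B=lambda x,*a:cv2.resize(crop(cv2.cvtColor(x['img'],cv2.COLOR_RGB2BGR),*a,4,1.6),(400,400))
cv2.imwrite('pics/z16.png',np.hstack([B(t,280,110,140,140),B(sc,150,120,160,160)]))
E
```

```text
t 17.4 [ 501.2 -252.2  201.9] [2.642 0.17  1.706] F [0.1 0.5 0.3] T [ 0.04  0.29 -0.02] op 38.2
[-0.    -0.002  0.001  0.001  0.002 -0.   ]
top plane 4176 [ 1.000e-03  1.000e-03 -7.082e+00] x range -19.8 19.7 y -18.4 18.5
circ 0.07899709790945053 0.22619572281837463 20.0629940032959
wall n 1213 z [-3.8 21.8] x [12.5 19.8]
ring n 1353 cen [ 551.8  -260.21  112.03] rad 30.33 normal [-0.4937  0.0819  0.8658] tilt 30.03 az 170.58 px [269 162] [357 234]
face z 80.43893980769532 off 0.7169818292571698 ang 0.08163351113515863
xyz [0.0007, -0.0008, 0.0009] twist [0.0003, 0.0003, -0.0001] rows>= 1.0
lock est per arm [(42, 1.021), (42, 1.074), (44, 1.058)]
key 84 [558.83550189 -32.27550747  93.43891302] 102.23375186931696
```

View pics/w16.png

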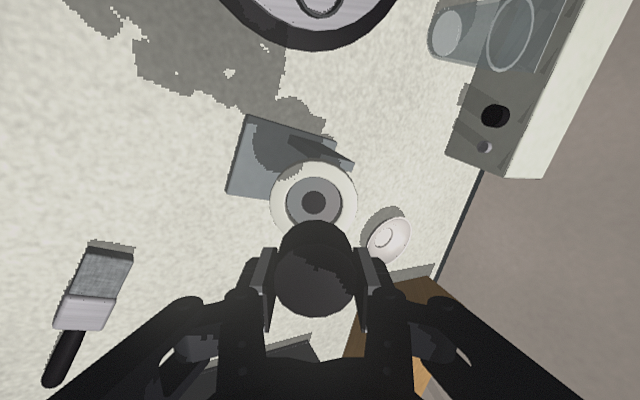

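View pics/z16.png

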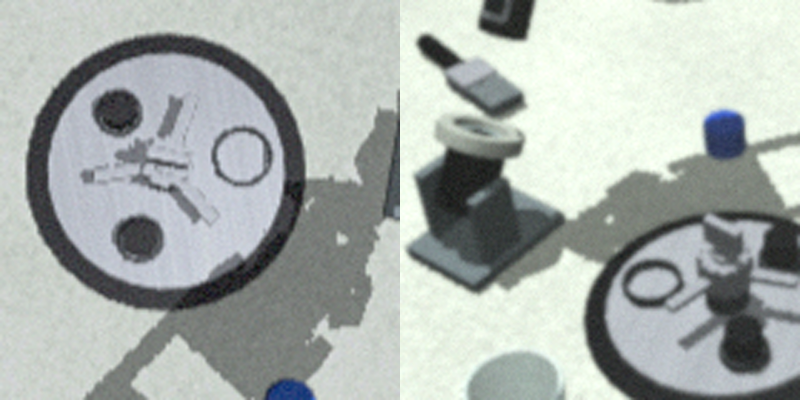

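```bash
python3 - <<'E'
from h import *
for n in['w11','w12','w14']:
    c=load(n);P=cloud(c);m=(c['z_map']>0)&(np.hypot(P[...,0]-560.8,P[...,1]+31.1)<22)&(P[...,2]>85)&(P[...,2]<110)
    q=P[m]; print(n,len(q),np.median(q,0).round(1),np.percentile(q[:,2],[5,50,95]).round(1),cv2.minAreaRect(q[:,:2].astype(np.float32)))
st()
E
```

```text
w11 451 [561.1 -29.6  95.9] [93.4 95.9 97. ] ((560.8478393554688, -31.18213653564453), (34.297996520996094, 9.016115188598633), 78.48340606689453)
w12 1266 [561.  -30.4  95.8] [94.7 95.8 96.9] ((560.8890380859375, -31.425657272338867), (34.180152893066406, 9.025833129882812), 78.49787902832031)
w14 445 [560.8 -30.9  95.8] [94.6 95.8 97.1] ((560.7858276367188, -31.52192497253418), (33.99715805053711, 8.977619171142578), 78.52635955810547)
t 17.55 [ 501.1 -252.2  201.7] [2.643 0.17  1.706] F [ 0.4  0.1 -1. ] T [0.09 0.26 0.01] op 37.8
```

```bash
python3 - <<'E'
from h import *
print(finish_job()); st()
E
```

```text
the job is handed in; nothing more can be done
None
the job is handed in; nothing more can be done
```

I put the key fully into the socket and turned it anticlockwise to the stop. I then left it there, took out the wide mount, and handed in while holding it in front of the inspection camera at about 17.5 s. The hand-in call reports no verdict.

Last checks before handing in:
- **Lock:** it reads about 1.05 rad from the wrist view. At the end of the turn the arms no longer moved and the torque rose to 0.28 N m.
- **Key:** its handle top is at 95.8 mm (96 mm expected) and it is centred within about 1 mm of the socket, so it is home.
- **Mount:** its face is 80.4 mm from the camera's front face, 0.7 mm off the optical axis and 0.1° off square. It was motionless, firmly gripped and not touching the camera.
- **Other two mounts:** both are still in their cups in the final top view, though I judged that by eye and did not measure them.

**Disagreements:**
- The overhead and scene cameras differed from the wrist camera by up to 9 mm on the key and fixture. The scene camera was about 15 mm off on the camera ring. I used the wrist camera, whose measured sizes and heights matched the given ones.
- From the overhead view the three arms read 1.02–1.07 rad.
- The gripper opening reads 1–2 mm below the true size of what it holds.

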